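# Set the nail desk's dust suction

## Task

Two dust-suction ports are fixed to the nail desk. On the one with the rose-pink collar, turn the collar around its barrel until its white pointer clicks in at the green mark, then let go. Leave the port with the blue collar as it is set.

Things in the scene. Friction and masses are not known exactly. Their poses are not given: they have to be found in the camera images.
- rose_collar (a joint): Angle of the rose-pink collar about its upright barrel, rad, growing counter-clockwise seen from above. It clicks (at most 0.15 N m) into stops at -0.90, -0.30, +0.30 and +0.90, each with a dot on the flange under the pointer; +0.30 is the green mark, the rest are small and dark. Ends at -1.1 and 1.1. Starts in stop -0.90 or -0.30. Let go between stops, it snaps to the nearer.
- rose_grip (a point): On the axis of the rose collar, 42 mm above the desk: TCP height to grip. x axis: out through the white pointer; z up. The ribbed collar is 60 mm across, 22 to 50 mm above the desk. Its pointer lug, 10 mm wide, reaches 42 mm from the axis: keep the fingers off it. The fixed 36 mm barrel inside rises to 70 mm (dark grille on top); below is a fixed pale grey flange, 132 mm across, 12 mm high.
- rose_mark (a point): Centre of the green mark of the rose port: a green disc 20 mm in diameter on top of the fixed flange, 53 mm from the barrel's axis, 13 mm above the desk. Seen from above, the pointer must point at it.
- blue_pointer (a point): Outer end of the white pointer lug of the other port, whose collar is blue: 42 mm from its barrel's axis, 40 mm above the desk. That port is built exactly like the rose one (it has a green mark too), stands at least 0.2 m from it, axis to axis, and must not be turned.
There are look-alikes about, which are no part of the job. Leave any purple or yellow look-alike of the part that bears rose_collar alone.

How it is judged (in metres and radians):
At the end, for the whole second after the job is handed in: The rose-pink collar rests with its white pointer at the green mark, within about 10 degrees (joint between 0.12 and 0.48 rad), and the blue collar's pointer is within 12 mm of where it was (value of joint rose_collar between 0.12 and 0.48 rad and velocity of joint rose_collar between -0.1 and 0.1 rad/s and distance of blue_pointer from where it was at the start of the episode below 0.012 m); the robot touches nothing.
It fails at once if the blue collar is turned (its pointer moves more than 12 mm) (distance of blue_pointer from where it was at the start of the episode above 0.012 m).
It also fails if it takes over 32 s, if anything falls off the work surface, if the arm or the gripper's body presses on something with over 40 N, if the wrist force passes 120 N, or if a joint passes its speed limit or range.

## Robot

A 7-joint arm with a two-finger parallel gripper is mounted at the origin on the work surface. World frame = base frame: x ahead of the robot, y to its left, z up, the work surface at z = 0. Lengths are in mm, angles in rad, forces in N, time in s.
With the tool pointing down it reaches from about 400 to 900 mm from the base axis. Payload 5.6 kg.
Tool frame: the origin (TCP) lies between the finger pads, 19 mm behind the fingertips; this is the grasp point; z points along the fingers, y is the line along which they close (so a half turn about z gives the same grasp; the last joint's range is limited). The gripper opens to 92 mm and grips with 3 to 60 N. Pads are 20 mm wide; open, the fingers measure 128 mm over their backs; the gripper's body (75 mm by 189 mm) begins 69 mm behind the grasp point.
Start: joints at [-1.204, 0.468, -0.012, 1.603, 0.006, 1.071, -0.056], TCP at [259.016, 596.17, 233.292] pointing down, gripper open.
Joint ranges: [-2.53, 2.53], [-0.31, 2.02], [-1.57, 1.55], [0.28, 2.44], [-1.29, 4.43], [0.15, 1.84], [-2.92, 2.92]. Speed limits (rad/s): [2.57, 2.57, 3.14, 3.14, 3.14, 3.14, 3.14].

## Interface

Orientations are given as a rotation vector (axis times angle).
In Python, from cell import robot, grip, kin, viewer gives the robot as it stands. Calls block until the motion is done:
- robot.movep(position, orientation): joint-space move of the TCP to a pose.
- robot.servo_line(position, feed=150, rotation=None): straight line of the TCP; rotation=None keeps the orientation; feed is the mean speed in mm/s.
- robot.goto_joints(angles): joint-space move.
- grip(opening, newtons=None): opening from 0.0 (shut) to 1.0 (fully open); newtons is the grip in N (None keeps the last); returns when the fingers have stopped.
- robot.hold(seconds).
- kin.ik(position, orientation): joint angles nearest the present ones, or None.
- robot.observe(): the state.
- viewer.read_camera(name): name is "scene" or "top"; returns the picture (400x640x3 uint8, red, green, blue); there is no depth.
- viewer.camera_info(name): a dict with "camera_matrix" (3x3 intrinsics, pixels), "R" (3x3) and "t" (3): a world point X has camera coordinates R X + t. Camera axes: x right, y down, z forward; pixel columns grow to the right and rows downward; lengths in mm; the calibration is good to about 2 mm. A picture is of the moment at which its call begins. camera_info takes no time and is no camera call.
A pose or a line that the arm cannot do raises robot.IKError and nothing moves.
- robot.job_done(): hands the job in; it is judged then, once.
Trained networks look in the newest picture that a camera, given by its name, has taken for a name from the list of things; names that differ only in an ending like _2 or _b are one class to them, and where a whole thing is asked for, a point or a joint stands for the part that bears it (a point fixed in the world has none). Each returns a list of dicts, best first, with "confidence" (0 to 1); they miss things now and then, are a little off and sometimes report something else, mostly with a low value. They report only what shows in the picture. A call takes as long as a camera call. They do not tell look-alikes from the thing itself.
- viewer.silhouettes(name, camera): "mask" (400x640 bool, what is visible of it).
- viewer.pinpoint(name, camera): "at" ([x, y, z] in mm, in the coordinates of the camera as it stood for that picture, good to about 4 mm: a listed point, or the origin of a listed thing).
The state is a dict: "t": time; "joints": joint angles; "joint_velocities": joint speeds; "joint_torque": joint torques, N m; "tcp_pos": TCP position; "tcp_rot": TCP orientation; "contact_force": force on the tool from outside, world axes, zero at the start; "wrist_torque": the same for the moment, N m; "grip_width": opening from 0.0 (shut) to 1.0 (fully open); "grip_force": force on a finger pad.
Only numpy, scipy, OpenCV 4.12 (cv2) and the standard library are available. Lean on these libraries where they do the work, as an engineer would, in place of code of your own. Each camera call takes 0.05 s, during which the arm holds its last target. There are 200 camera calls.

## Working session

There is one attempt and no reset: what is moved stays moved. The work goes in short steps, each a Python script; the robot and the scene stay as the last script left them, time stands still between calls to the robot, and variables do not carry over. Pictures are saved under pics/ and viewed, at most 10 in all, crops included, and the job is handed in when it is done.

```bash
mkdir -p pics; ls
python3 - <<'E'
from cell import robot, grip, kin, viewer
import cv2, numpy as np
ims=[]
for c in("scene","top"):
    im=viewer.read_camera(c); cv2.imwrite(f"pics/{c}0.png",im[:,:,::-1])
    i=viewer.camera_info(c);R=np.array(i["R"]);t=np.array(i["t"])
    print(c,np.round(-R.T@t))
    for n in("rose_grip","rose_mark","blue_pointer"):
        for d in viewer.pinpoint(n,c): print(n,round(d["confidence"],2),np.round(R.T@(np.array(d["at"])-t),1))
print(robot.observe()["t"],robot.observe()["tcp_rot"])
E
```

```text
pics
scene [1145.  563.  547.]
rose_grip 0.89 [537.7 149.8  36.4]
rose_grip 0.85 [562.7 342.4  39.3]
rose_grip 0.82 [477.5 -31.1  42.5]
rose_mark 0.89 [525.4  -2.6  11. ]
rose_mark 0.86 [577.9 181.4  14.7]
rose_mark 0.6 [597.7 382.4  12.6]
blue_pointer 0.79 [ 618.6 -208.3   37.3]
top [503.  53. 851.]
rose_grip 0.94 [534.1 151.9  39.8]
rose_grip 0.93 [478.  -28.4  41.8]
rose_grip 0.57 [565.3 348.3  41.6]
rose_mark 0.89 [517.8  -6.5  13.4]
rose_mark 0.85 [578.8 177.1  14.4]
rose_mark 0.77 [595.7 385.   13.2]
blue_pointer 0.67 [ 609.5 -208.1   39.2]
0.4 [ 6.39234247e-01  3.07584282e+00 -2.66114023e-04]
```

View pics/top0.png

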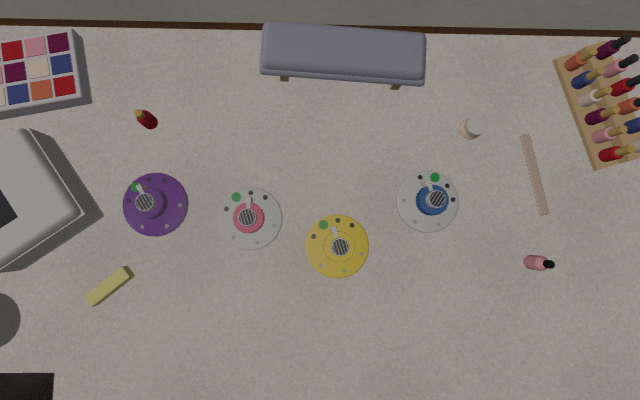

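View pics/scene0.png

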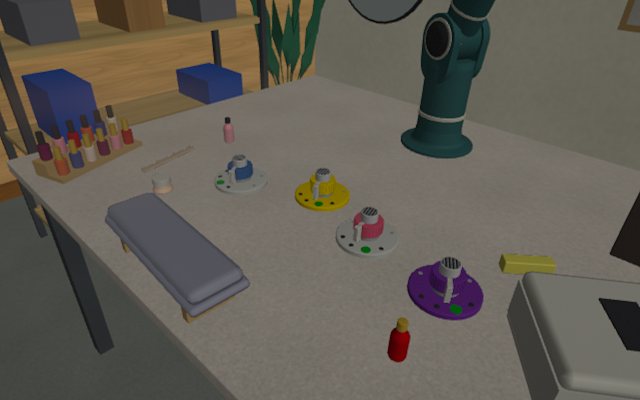

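Top view candidates: purple (155,204), rose-pink (249,217), yellow (337,246), blue (431,200). The pale-flanged one with the pink collar at (249,217) is the target. Its pointer points up at (250,200) and its green mark is at (236,197). I'll confirm this in one crop.

Run:
```python
from cell import viewer,kin
import cv2, numpy as np
from scipy.spatial.transform import Rotation as Ro
im=cv2.imread("pics/top0.png")
cv2.imwrite("pics/crop.png",cv2.resize(im[172:262,200:300],None,fx=6,fy=6,interpolation=cv2.INTER_CUBIC))
i=viewer.camera_info("top");K=np.array(i["camera_matrix"]);R=np.array(i["R"]);t=np.array(i["t"])
def back(u,v,z):
    d=R.T@np.linalg.solve(K,[u,v,1]);c=-R.T@t
    return c+d*(z-c[2])/d[2]
h=cv2.cvtColor(im,cv2.COLOR_BGR2HSV).astype(int)
g=(abs(h[...,0]-65)<15)&(h[...,1]>120);g[:,:215]=0;g[:,290:]=0
v,u=np.nonzero(g);m=back(u.mean(),v.mean(),13);print("mark",m,g.sum())
p=((h[...,0]>165)|(h[...,0]<5))&(h[...,1]>80);p[:180]=0;p[255:]=0;p[:,:215]=0;p[:,285:]=0
v,u=np.nonzero(p);c,r=cv2.minEnclosingCircle(np.c_[u,v].astype(np.float32));print("collar",back(*c,45),r,c)
fl=((h[...,1]<45)&(h[...,2]>120))
for a in(-.6,0,.6):
  for s in (0,np.pi):
    q=Ro.from_euler('z',a+s)*Ro.from_rotvec([np.pi,0,0])
    print(a,s,np.round(kin.ik([535,151,42],q.as_rotvec()),2))
```

```text
mark [nan nan nan] 0
collar [534.19084558 149.2575416   45.        ] 15.533220291137695 (248.09140014648438, 217.36021423339844)
-0.6 0 [-1.21  1.14  1.33  2.01 -1.25  1.19 -1.49]
-0.6 3.141592653589793 [-0.49  0.58  0.19  1.96 -0.19  0.61  0.8 ]
0 0 [-0.73  0.63  0.51  1.98 -0.49  0.65 -1.47]
0 3.141592653589793 [-0.4   0.58  0.08  1.96 -0.08  0.61  1.3 ]
0.6 0 [-0.7   0.62  0.47  1.98 -0.45  0.65 -0.91]
0.6 3.141592653589793 [-0.28  0.58 -0.07  1.95  0.07  0.61  1.77]<stdin>:12: RuntimeWarning: Mean of empty slice.
  ret = ret.dtype.type(ret / rcount)
```

View pics/crop.png

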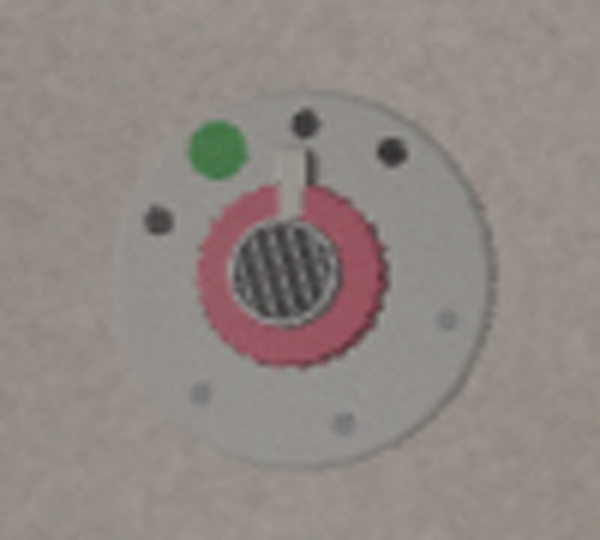

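The crop shows the pink collar on the pale flange. Its pointer (crop 292,150) is beside the upper dark dot (305,124), which is stop -0.30, and the green disc is one stop counter-clockwise at (217,150). The collar needs a turn of +0.6 rad, so I'll grip across the pointer.

Run:
```python
from cell import robot,grip,viewer
import cv2, numpy as np
from scipy.spatial.transform import Rotation as Ro
i=viewer.camera_info("top");K=np.array(i["camera_matrix"]);R=np.array(i["R"]);t=np.array(i["t"])
def back(u,v,z):
    d=R.T@np.linalg.solve(K,[u,v,1]);c=-R.T@t
    return c+d*(z-c[2])/d[2]
px=lambda a,b,z:back(200+a/6,172+b/6,z)
f=px(307,280,12);m=px(217,150,13);e=px(292,152,45)
c=np.array([534.8,150.5])
ang=lambda p:np.arctan2(*(p[:2]-c)[::-1])
print("flange",f,"mark",m,ang(m),"pointer",ang(e))
a0=ang(m)-.6
rot=lambda a:(Ro.from_euler('z',a+np.pi)*Ro.from_rotvec([np.pi,0,0])).as_rotvec()
P=lambda z:[*c,z]
def s(l):
    o=robot.observe();print(l,round(o["t"],2),np.round(o["tcp_pos"],1),np.round(o["contact_force"],1),np.round(o["wrist_torque"],2),round(o["grip_width"],3),o["grip_force"],np.round(o["joints"][6],2))
robot.movep(P(160),rot(a0));s("above")
robot.servo_line(P(42),feed=80);s("down")
grip(0.0,25);s("grip")
robot.servo_line(P(42),feed=40,rotation=rot(a0+.3));s("half")
robot.servo_line(P(42),feed=40,rotation=rot(a0+.6));robot.hold(.3);s("turned")
cv2.imwrite("pics/t1.png",viewer.read_camera("top")[:,:,::-1])
```

```text
flange [532.80820043 146.84507364  12.        ] mark [577.36298638 178.3468246   13.        ] 0.5793569665457445 pointer -0.04275935528642601
above 2.32 [534.7 151.7 160.1] [-0.5  0.1  0.9] [-0.    0.04  0.04] 1.0 0.0 1.28
down 3.94 [535.2 150.6  42.5] [-0.5  0.2  0.7] [ 0.05  0.   -0.04] 1.001 0.0 1.31
grip 4.53 [534.8 149.8  42.1] [-0.7 -2.2  1.9] [-0.41  0.08 -0.01] 0.648 25.000333786010742 1.31
half 4.97 [534.8 149.8  42.1] [-1.  -2.7  1.8] [-0.71  0.18  0.  ] 0.644 25.00040978193283 1.54
turned 5.72 [534.8 149.9  42.1] [-0.4 -4.8  4. ] [-1.16  0.25 -0.03] 0.643 25.000786185264587 1.78
```

Run:
```python
from cell import robot,grip,viewer
import cv2, numpy as np
grip(1.0);robot.hold(.2)
p=robot.observe()["tcp_pos"]
robot.servo_line([p[0],p[1],180],feed=100)
robot.goto_joints([-1.204,.468,-.012,1.603,.006,1.071,-.056])
im=viewer.read_camera("top")[:,:,::-1]
cv2.imwrite("pics/t2.png",cv2.resize(im[172:272,190:470],(800,286),interpolation=cv2.INTER_CUBIC))
o=robot.observe();print(o["t"],o["contact_force"])
```

```text
10.1 [-0.60569003  0.30458254  0.41584642]
```

View pics/t2.png

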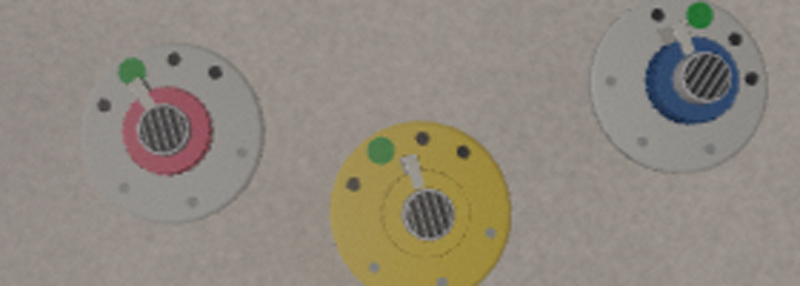

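The picture shows the rose pointer (138,84) aimed at the green mark (132,71). The blue and yellow ports look unchanged, and the arm is clear.

```bash
python3 -c "
from cell import robot
robot.hold(.3);print(robot.job_done())"
```

```text
the job is handed in; nothing more can be done
None
```

The rose-pink collar was turned one stop so its white pointer sits at the green mark, then released; the blue port was not touched, and the job was handed in after about 10.4 s (no verdict was returned).

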